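# Centrifuge pre-use safety check

### The arm

A 7-joint arm with a two-finger parallel gripper is mounted at the origin on the work surface. World frame = base frame: x ahead of the robot, y to its left, z up, the work surface at z = 0. Lengths are in m, angles in rad, forces in N, time in s.
With the tool pointing down it reaches from about 0.4 to 0.9 m from the base axis. Payload 5.5 kg.
Tool frame: the origin (TCP) lies at the very end of the fingers, on their centre line; the grasp point (between the pads) lies 19 mm behind it; z points along the fingers, y is the line along which they close (so a half turn about z gives the same grasp; the last joint's range is limited). The gripper opens to 85 mm and grips with 20 to 120 N. Pads are 22 mm wide; open, the fingers measure 114 mm over their backs; the gripper's body (76 mm by 85 mm) begins 54 mm behind the grasp point. The pads swing forward as they close: fully open they stand 13 mm farther back than shut.
Start: joints at [-0.966, 0.501, -0.427, 1.55, 0.221, 1.138, -0.21], TCP at [0.218, 0.612, 0.231] pointing down, gripper open.
Joint ranges: [-2.88, 2.88], [-0.31, 2.03], [-1.54, 1.56], [0.2, 2.42], [-1.41, 4.55], [0.19, 2.02], [-2.57, 2.57]. Speed limits (rad/s): [2.57, 2.57, 3.14, 3.14, 3.14, 3.14, 3.14].

### API

Orientations are given as a unit quaternion [w, x, y, z].
In Python, from station import readout, eyes, bot gives the robot as it stands.
- The arm moves only by the tool move_arm, never from a script. Its argument "series" is a list of rows, each an object of numbers: "claw": the closure, from -1 (fully open) to 1 (shut); "x", "y", "z": the shift along the tool's x, y, z in cm; "wx", "wy", "wz": the turn, a rotation vector about the tool's x, y, z in rad. In form: [{"claw": .., "x": .., "y": .., "z": .., "wx": .., "wy": .., "wz": ..}, ...]. A call has 1 to 12 rows; each row shifts and turns the commanded pose from where the row before left it, along the tool's axes as they then stand; what a row does not reach is not made up. A row lasts 1/8 s, in which the tool goes at most 62.5 mm and 10.7 degrees, less where a joint would pass 70% of its speed; a pose out of reach is approached as far as the arm can. A call is refused whole if a number of a shift passes 6.25 or a number of a turn 0.188, either way. A call with a gripper value outside its range is refused whole. The fingers move at their own pace and stop on an object; "grip_force" is the grip in N (left out, the last holds). Time passes only in rows, so rows that do not move let the fingers close. It gives the time, the measured TCP pose, the force, the opening and the grip force at its end, in the units of the state.
- readout.get_obs(): the state, without advancing time (a new reading comes with each control period).
- eyes.grab_frame(name): name is "scene" or "top" or "wrist"; returns a dict with "image" (400x640x3 uint8, blue, green, red), "depth" (400x640 float32, m along the optical axis (not along the pixel's ray), 0 where there is no reading), "K" (3x3 intrinsics, pixels), "eye" and "attitude" of the camera in the world; the wrist camera has in their place "tool_from_camera" (4x4, takes a point from camera to tool coordinates, whose origin is the TCP and whose axes are the flange's). Camera axes: x right, y down, z forward; pixel columns grow to the right and rows downward; lengths in m; the calibration is good to about 2 mm. A picture is of the moment at which its call begins: read the wrist's pose just before it.
- bot.hand_in(): hands the job in; it is judged then, once.
The state is a dict: "time": time; "joint_pos": joint angles; "qvel": joint speeds; "tau": joint torques, N m; "eef_pos": TCP position; "tool_rot": TCP orientation; "wrist_force": force on the tool from outside, world axes, zero at the start; "wrist_torque": the same for the moment, N m; "finger_gap": opening from 0.0 (shut) to 1.0 (fully open); "gripper_force": force on a finger pad.
Only numpy, scipy, OpenCV 4.12 (cv2) and the standard library are available. Lean on these libraries where they do the work, as an engineer would, in place of code of your own. Each camera call takes 0.05 s, during which the arm holds its last target. There are 200 camera calls.

### The job

Do the pre-use safety check on the bench centrifuge: on the small cut-out box press the test button so that the trip lever drops by itself, then lift the trip lever all the way back up so that it stays up on its own. Then, on the centrifuge, flip the safety catch right over to its open side, pull the brake lever it guards towards the front as far as it goes, and hold it there: finish still holding the sprung brake lever at its stop, with the trip lever still up and the catch still open. Leave the slide box, the bottle and the jar where they are.

Things in the scene. Friction and masses are not known exactly. Their poses are not given: they have to be found in the camera images.
- cutout: Cut-out box, fixed to the bench: grey box 150 x 160 x 80 mm (x, y, z); origin at the centre of its underside, its own x axis points away from its front (at yaw 0 the front faces the robot), z up. It stands left or right of the centrifuge, turned up to 0.3 rad. On its top: the test button (at box x +20, y +45 mm) and the trip lever (y -35 mm)
- test (a joint): Test button travel in m: 0 = up, 0.006 = fully pressed. Springs back; starts to move at about 2.3 N, 5 N when fully pressed. A hidden linkage tips the trip lever over centre at about 3.5 mm of travel; while the button is held down the lever cannot stay up
- test_top (a point): Centre of the top face of the round grey test button (28 mm diameter, in a black collar 44 mm in diameter); 17 mm above the top of the cut-out box, so 97 mm above the bench; pressed straight down
- trip (a joint): Trip lever angle in rad: 0 = up (leans 0.26 rad past vertical to the back, +x of the box, and stays by its weight), 1.1 = dropped (leans 0.84 rad from vertical to the front). Hinge axis parallel to the box's y axis; no spring, under 0.5 N at the knob; past vertical (below about 0.26 rad) it falls up into place by itself
- trip_knob (a point): Centre of the trip lever's knob, a grey cylinder 16 mm in diameter and 26 mm long parallel to the box's y axis, on a thin steel stem (10 mm diameter), 75 mm from the hinge axis. Up: 62 mm above the box top, dropped: 40 mm above the box top. Can be gripped from above across its two ends (26 mm) and led along the arc about the hinge
- trip_hinge (a point): Point on the trip lever's hinge axis in the knob's middle plane; 10 mm below the box top (70 mm above the bench), at box x +30, y -35 mm
- centrifuge: Bench centrifuge, fixed to the bench: white housing 300 x 320 x 140 mm (x, y, z) with a round domed white lid (200 mm across, 58 mm high) on the back part of its top; origin at the centre of its underside, x axis points away from its front (at yaw 0 the front faces the robot), z up; turned up to 0.3 rad. The brake lever and its catch stand on the front strip of the top
- catch (a joint): Safety catch angle in rad: 0 = closed (flat steel bar level across the front of the brake stem, its stop block bars the stem), 2.75 = fully open. Hinge axis parallel to the centrifuge's x: the tab rises and swings over to its +y side. No spring, under 0.5 N at the tab: past upright (1.57) it falls open by itself, before that it falls shut.
- catch_tab (a point): Centre of the tab at the catch's free end: steel disc 20 mm in diameter, 16 mm thick along the centrifuge's x axis, 112 mm from the catch hinge; closed it is 30 mm above the housing top (170 mm above the bench) at centrifuge x -98, y -80 mm. Can be gripped from above across its thickness (16 mm) and led along the arc about the hinge
- catch_hinge (a point): Point on the catch's hinge axis: 30 mm above the housing top, at centrifuge x -98, y +32 mm
- brake (a joint): Brake lever angle in rad: 0 = rest (leans 0.44 rad from vertical to the back, +x), 1.0 = pulled fully forward to its stop (leans 0.56 rad to the front, -x). Hinge axis parallel to the centrifuge's y axis. Spring return: about 2 N at the bar at rest, 6 N at the stop; springs back when let go. Cannot move while the catch is closed
- brake_bar (a point): Centre of the brake lever's cross bar: black cylinder 16 mm in diameter, 44 mm long parallel to the centrifuge's y axis, on a steel stem (12 mm diameter), 110 mm from the hinge; at rest 115 mm above the housing top (255 mm above the bench). Can be gripped from above across its two ends (44 mm) and led along the arc about the hinge
- brake_hinge (a point): Point on the brake lever's hinge axis in the bar's middle plane: 15 mm above the housing top, at centrifuge x -90, y 0 mm
- slidebox: Bystander: closed blue slide box 90 x 150 x 35 mm lying on the bench, nearer to the robot and to its left; origin at the centre of its underside
- reagent: Bystander: white bottle with orange cap, 70 mm in diameter, 170 mm high, on the bench far to the right; origin at the centre of its underside
- jar: Bystander: white jar, 90 mm in diameter, 110 mm high, on the bench far to the left; origin at the centre of its underside
Not all that is in view belongs to the job. Of the things shaped like the cutout, the grey one is meant.

How it is judged:
On the way, in this order (a step that is already met when the one before it is completed fails the run):
1. the test button is pressed (value of joint test above 0.0025 m).
2. the trip lever has dropped by itself, untouched (value of joint trip above 0.9 rad and contact force between the fingers and trip below 0.3 N), for 0.1 s.
3. the trip lever is lifted back up and stays up by itself (value of joint trip below 0.1 rad and contact force between the fingers and trip below 0.3 N), for 0.3 s.
4. the catch is flipped right over while the brake lever is at rest (value of joint catch above 2.3 rad and value of joint brake below 0.15 rad), for 0.2 s.
5. the brake lever is pulled forward to its stop and held (value of joint brake above 0.85 rad and contact force between the fingers and brake above 1 N), for 0.3 s.
At the end, for the whole second after the job is handed in: The fingers hold the brake lever (contact over 1 N) at 0.85 rad or more of its 1.0 rad travel, the catch is open beyond 2.3 rad, the trip lever is up (below 0.1 rad) and the test button is out (under 2 mm) (all of step 5 and value of joint catch above 2.3 rad and value of joint trip below 0.1 rad and value of joint test below 0.002 m); the arm keeps its last pose, push and grip.
It fails at once if the brake lever is pulled or forced (over 0.3 rad) while the catch is not open (value of joint brake above 0.3 rad and value of joint catch below 1.5 rad).
It fails at once if a bystander (slide box, bottle, jar) is shifted by more than 20 mm (distance of any of slidebox, reagent, jar from where it was at the start of the episode above 0.02 m).
It also fails if it takes over 72 s, if anything falls off the work surface, if the arm or the gripper's body presses on something with over 40 N, if the wrist force passes 120 N, or if a joint passes its speed limit or range.

## Working session

There is one attempt and no reset: what is moved stays moved. The work goes in short steps, Python scripts to look and compute and a tool call to move; the robot and the scene stay as the last step left them, time stands still between calls to the robot, and variables do not carry over. Pictures are saved under pics/ and viewed, at most 10 in all, crops included, and the job is handed in when it is done.

Besides the shell and the picture viewer there is one more tool, called as a command line: name --argument value ..., lists and objects as JSON in quotes. move_arm: Moves the arm, as the interface text tells. Its arguments: {"type":"object","properties":{"series":{"type":"array","items":{"type":"object","properties":{"claw":{"type":"number"},"x":{"type":"number"},"y":{"type":"number"},"z":{"type":"number"},"wx":{"type":"number"},"wy":{"type":"number"},"wz":{"type":"number"}}}},"grip_force":{"type":"number"}},"required":["series"]}

```bash
ls; mkdir -p pics; python3 - <<'E'
from station import readout, eyes
import cv2,numpy as np
o=readout.get_obs()
print({k:np.round(v,3) for k,v in o.items()})
for n in("scene","top"):
    f=eyes.grab_frame(n); cv2.imwrite(f"pics/{n}0.png",f["image"]); np.savez(f"{n}0.npz",**f)
    print(n,f["K"],f["eye"],f["attitude"])
E
```

```text
pics
{'time': np.float64(0.0), 'joint_pos': array([-0.966,  0.502, -0.427,  1.551,  0.221,  1.138, -0.21 ]), 'qvel': array([ 0.001,  0.001,  0.001, -0.   ,  0.   , -0.   , -0.   ]), 'tau': array([ 0.0000e+00, -5.6952e+01, -5.8160e+00, -2.8093e+01,  1.1000e-02,
        1.2000e-02, -0.0000e+00]), 'eef_pos': array([0.218, 0.612, 0.23 ]), 'tool_rot': array([-0.   ,  0.17 ,  0.985, -0.001]), 'wrist_force': array([0.535, 0.587, 0.064]), 'wrist_torque': array([-0.046, -0.012, -0.007]), 'gripper_force': np.float64(0.0), 'finger_gap': np.float64(1.0)}
scene [[513.70691665   0.         320.52624927]
 [  0.         513.70691665 198.80555522]
 [  0.           0.           1.        ]] [1.74169573 1.06327698 1.62917703] [-0.17321401  0.38255486  0.82588459 -0.37624902]
top [[499.50568893   0.         319.05125692]
 [  0.         499.50568893 201.69500069]
 [  0.           0.           1.        ]] [ 0.35705778 -0.00740974  1.94997371] [ 0.02229041 -0.70629859  0.70712736 -0.02482592]
```

View pics/scene0.png

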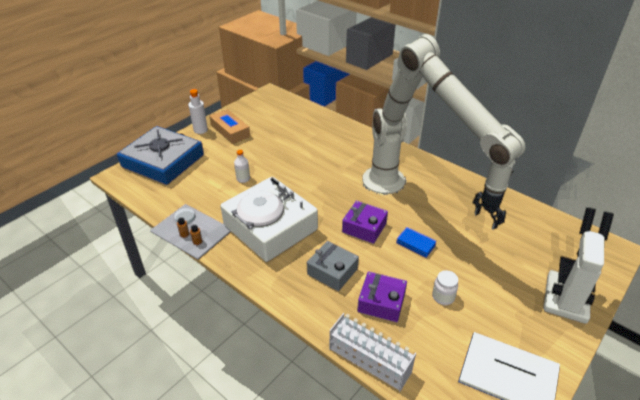

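View pics/top0.png

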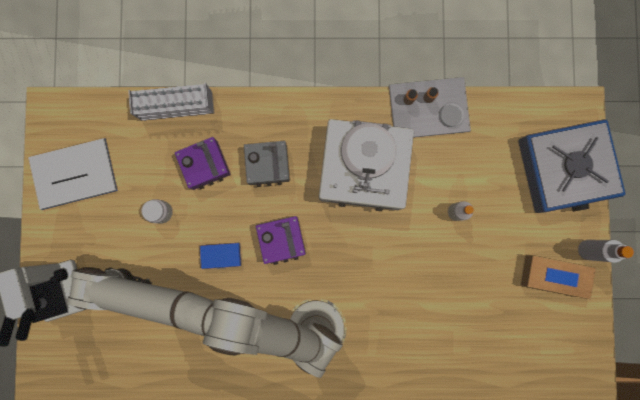

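The top view shows the grey cut-out at about (267,163) and the centrifuge at (367,165) to its right. Purple decoys are at (280,240) and (203,163), the slide box at (220,255), the jar at (155,211) and the bottle at (462,211). Next I'll measure the poses.

```bash
cat > h.py <<'E'
import numpy as np,cv2
from scipy.spatial.transform import Rotation as R
def rot(q): return R.from_quat(np.roll(q,-1))
def cloud(f,T=None):
    d=f["depth"];v,u=np.mgrid[:d.shape[0],:d.shape[1]]
    K=f["K"];p=np.stack([(u-K[0,2])/K[0,0]*d,(v-K[1,2])/K[1,1]*d,d],-1)
    if T is not None: return p@T[:3,:3].T+T[:3,3]
    return p@rot(f["attitude"]).as_matrix().T+f["eye"]
def top(P,m):
    r=cv2.minAreaRect((P[m][:,:2]*1000).astype(np.float32)); return r
E
python3 - <<'E'
from h import *
f=dict(np.load("top0.npz"));P=cloud(f);Z=P[...,2]
def reg(u0,u1,v0,v1,z0,z1):
    m=np.zeros(Z.shape,bool);m[v0:v1,u0:u1]=1
    m&=(Z>z0)&(Z<z1); m=cv2.morphologyEx(m.astype(np.uint8),cv2.MORPH_OPEN,np.ones((3,3)))>0
    return m
print("bench",np.median(Z[280:300,400:500]))
for n,a in dict(cut=(238,297,130,195,.07,.09),cen=(310,420,110,215,.13,.15),button=(244,262,148,166,.09,.11),slide=(190,245,235,275,.02,.05),bot=(440,480,195,225,.1,.2),jar=(135,175,195,225,.09,.13)).items():
    m=reg(*a);print(n,m.sum(),np.median(Z[m]) if m.any() else 0,top(P,m) if m.any() else 0, P[m].mean(0) if m.any() else 0)
for n,a in dict(high=(330,400,165,215,.155,.3),knob=(260,295,140,190,.1,.2)).items():
    m=reg(*a);m=np.zeros(Z.shape,bool);m[a[2]:a[3],a[0]:a[1]]=1;m&=(Z>a[4])&(Z<a[5])
    for v,u in np.argwhere(m)[::4]: print(n,u,v,P[v,u].round(3))
E
```

```text
bench -0.0005970226973925907
cut 1386 0.07850743843647401 ((634.8343505859375, 184.9613037109375), (151.05734252929688, 160.26319885253906), 4.887585639953613) [0.63094902 0.1842431  0.07879106]
cen 3784 0.1390229654847428 ((619.3243408203125, -188.9051513671875), (317.6317138671875, 298.33905029296875), 83.25648498535156) [ 0.5943185  -0.18165541  0.13909677]
button 18 0.09528433445552631 ((656.2669067382812, 230.64723205566406), (8.58521556854248, 19.44476890563965), 1.1415597200393677) [0.65602945 0.23079753 0.09675083]
slide 902 0.03362939637250084 ((278.46234130859375, 364.56719970703125), (93.28269958496094, 150.25474548339844), 3.4933953285217285) [0.28036707 0.36408856 0.03340529]
bot 262 0.12418261493764682 ((449.4151611328125, -549.0339965820312), (66.22421264648438, 65.02032470703125), 13.232723236083984) [ 0.44725504 -0.54325641  0.13223843]
jar 369 0.10814406077512673 ((450.1900634765625, 600.2289428710938), (76.16851043701172, 74.62976837158203), 53.29151916503906) [0.44935532 0.59880828 0.10785578]
high 346 165 [ 0.609 -0.111  0.158]
high 350 165 [ 0.608 -0.125  0.168]
[... 5315 characters left out ...]
0.263  0.178]
high 356 191 [ 0.514 -0.146  0.174]
high 374 191 [ 0.514 -0.211  0.165]
high 378 191 [ 0.514 -0.225  0.169]
high 382 191 [ 0.514 -0.239  0.169]
high 386 191 [ 0.513 -0.252  0.178]
high 356 192 [ 0.511 -0.147  0.162]
high 386 192 [ 0.51  -0.253  0.175]
high 384 193 [ 0.507 -0.246  0.169]
high 388 193 [ 0.506 -0.259  0.181]
knob 270 143 [0.693 0.165 0.143]
knob 274 143 [0.691 0.15  0.151]
knob 270 144 [0.687 0.164 0.154]
knob 274 144 [0.687 0.149 0.157]
knob 271 145 [0.685 0.161 0.142]
knob 275 145 [0.684 0.146 0.15 ]
knob 272 146 [0.68  0.157 0.152]
knob 276 146 [0.681 0.143 0.147]
knob 273 148 [0.678 0.156 0.124]
knob 274 149 [0.676 0.153 0.112]
knob 275 150 [0.674 0.15  0.103]
```

Both fits agree with the given sizes: cutout at (.635,.185), yaw +.085; centrifuge at (.619,-.189), yaw -.118. The knob, tab and bar all land within 5 mm of where the model puts them. Next: rotate, close the fingers and go above the button.

move_arm --series '[{"claw": 1,"wz": -0.143},{"claw": 1,"wz": -0.143},{"claw": 1,"wz": -0.142},{"claw": 1,"x": -3.5,"y": -3.65},{"claw": 1,"x": -3.5,"y": -3.65},{"claw": 1,"x": -3.5,"y": -3.65},{"claw": 1,"x": -3.5,"y": -3.65},{"claw": 1,"x": -3.5,"y": -3.65},{"claw": 1,"x": -3.5,"y": -3.65},{"claw": 1,"x": -3.5,"y": -3.65},{"claw": 1,"x": -3.5,"y": -3.65},{"claw": 1}]' --grip_force 30

```text
validation failed for argument at $.se...
```

```bash
cat >> h.py <<'E'
CUT=(np.array([.6348,.1850,0]),.085); CEN=(np.array([.6193,-.1889,0]),-.118)
def W(fr,p): return fr[0]+R.from_euler('z',fr[1]).apply(np.array(p)/1000)
def go(target,yfr=None):
    from station import readout
    o=readout.get_obs();Rt=rot(o["tool_rot"])
    print("t",round(float(o["time"]),2),"tcp",np.round(o["eef_pos"],4),"F",np.round(o["wrist_force"],1),"gap",round(float(o["finger_gap"]),3))
    print("tool shift cm",np.round(Rt.inv().apply(target-o["eef_pos"])*100,2))
    if yfr is not None:
        y=Rt.as_matrix()[:,1];print("wz needed",-(((yfr-np.arctan2(y[1],y[0]))+np.pi/2)%np.pi-np.pi/2), "tilt",Rt.as_matrix()[:,2])
E
python3 -c "
from h import *
print(W(CUT,[20,45,97]));go(W(CUT,[20,45,110]),CUT[1]+np.pi/2)"
```

```text
[0.6509074  0.23153549 0.097     ]
t 0.1 tcp [0.2177 0.6118 0.2304] F [ 0.3 -0.2  0.2] gap 1.003
tool shift cm [-53.56 -21.29  12.07]
wz needed -0.4267671622339455 tilt [-6.38017478e-04 -1.61284915e-03 -9.99998496e-01]
```

move_arm --series '[{"claw": 1,"x": 0,"y": 0,"z": 0,"wx": 0,"wy": 0,"wz": -0.143},{"claw": 1,"x": 0,"y": 0,"z": 0,"wx": 0,"wy": 0,"wz": -0.143},{"claw": 1,"x": 0,"y": 0,"z": 0,"wx": 0,"wy": 0,"wz": -0.141},{"claw": 1,"x": -3.5,"y": -3.65,"z": 0,"wx": 0,"wy": 0,"wz": 0},{"claw": 1,"x": -3.5,"y": -3.65,"z": 0,"wx": 0,"wy": 0,"wz": 0},{"claw": 1,"x": -3.5,"y": -3.65,"z": 0,"wx": 0,"wy": 0,"wz": 0},{"claw": 1,"x": -3.5,"y": -3.65,"z": 0,"wx": 0,"wy": 0,"wz": 0},{"claw": 1,"x": -3.5,"y": -3.65,"z": 0,"wx": 0,"wy": 0,"wz": 0},{"claw": 1,"x": -3.5,"y": -3.65,"z": 0,"wx": 0,"wy": 0,"wz": 0},{"claw": 1,"x": -3.5,"y": -3.65,"z": 0,"wx": 0,"wy": 0,"wz": 0},{"claw": 1,"x": -3.5,"y": -3.65,"z": 0,"wx": 0,"wy": 0,"wz": 0},{"claw": 1,"x": 0,"y": 0,"z": 0,"wx": 0,"wy": 0,"wz": 0}]' --grip_force 30

```text
time: 1.6
eef_pos: [0.526, 0.3395, 0.2303]
tool_rot: [0.0, -0.038, 0.999, -0.002]
wrist_force: [0.7, -0.6, -0.6]
finger_gap: 0.0
gripper_force: 0.0
```

```bash
python3 - <<'E'
from h import *
from station import readout,eyes
go(W(CUT,[20,45,110]),CUT[1]+np.pi/2)
o=readout.get_obs();f=eyes.grab_frame("wrist")
cv2.imwrite("pics/w1.png",f["image"])
P=cloud(f,f["tool_from_camera"]);P=rot(o["tool_rot"]).apply(P.reshape(-1,3)).reshape(P.shape)+o["eef_pos"]
np.savez("w1.npz",P=P)
E
```

```text
t 1.6 tcp [0.526  0.3395 0.2303] F [ 0.7 -0.6 -0.6] gap 0.0
tool shift cm [-11.62 -11.67  12.08]
wz needed -0.009087252144056368 tilt [ 8.72864423e-04 -3.26405334e-03 -9.99994292e-01]
```

View pics/w1.png

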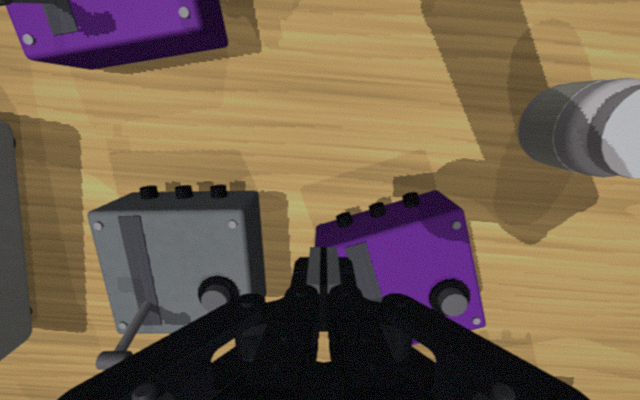

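The wrist view shows the grey box with its button at (218,290) and the knob at (113,360).

```bash
python3 - <<'E'
from h import *
P=np.load("w1.npz")["P"]
m=np.zeros(P.shape[:2],bool);m[270:310,195:240]=1;m&=(P[...,2]>.091)&(P[...,2]<.104)
print(m.sum(),P[m].mean(0),P[m].min(0),P[m].max(0))
m=np.zeros(P.shape[:2],bool);m[180:340,80:270]=1;m&=(P[...,2]>.074)&(P[...,2]<.086)
print(m.sum(),cv2.minAreaRect((P[m][:,:2]*1000).astype(np.float32)),np.median(P[m][:,2]))
m=np.zeros(P.shape[:2],bool);m[348:372,92:130]=1;m&=(P[...,2]>.12)&(P[...,2]<.17);print(P[m].mean(0),P[m].min(0),P[m].max(0))
E
```

```text
478 [0.64725869 0.23565495 0.09782885] [0.63720863 0.22216805 0.09109545] [0.66147594 0.24927058 0.1004729 ]
15468 ((635.1015625, 189.14508056640625), (149.63961791992188, 159.81512451171875), 5.229127883911133) 0.08189281800123348
[0.6829798  0.15756636 0.14718882] [0.67847204 0.14489157 0.13233979] [0.6932168  0.17131492 0.15320131]
```

move_arm --series '[{"claw": 1,"x": -3.9,"y": -3.8,"z": 0,"wx": 0,"wy": 0,"wz": -0.009},{"claw": 1,"x": -3.9,"y": -3.8,"z": 0,"wx": 0,"wy": 0,"wz": 0},{"claw": 1,"x": -3.8,"y": -3.8,"z": 0,"wx": 0,"wy": 0,"wz": 0},{"claw": 1,"x": 0,"y": 0,"z": 4,"wx": 0,"wy": 0,"wz": 0},{"claw": 1,"x": 0,"y": 0,"z": 4,"wx": 0,"wy": 0,"wz": 0},{"claw": 1,"x": 0,"y": 0,"z": 3,"wx": 0,"wy": 0,"wz": 0},{"claw": 1,"x": 0,"y": 0,"z": 0,"wx": 0,"wy": 0,"wz": 0},{"claw": 1,"x": 0,"y": 0,"z": 0,"wx": 0,"wy": 0,"wz": 0}]'

```text
time: 2.65
eef_pos: [0.6477, 0.244, 0.1226]
tool_rot: [0.001, -0.048, 0.999, 0.001]
wrist_force: [0.1, -0.1, 0.5]
finger_gap: -0.003
gripper_force: 0.0
```

```bash
sed -i 's/^CUT=(np.array(\[.6348,.1850,0\]),.085)/CUT=(np.array([.6350,.1872,0]),.087)/' h.py; python3 -c "
from h import *
go(W(CUT,[20,45,92]),CUT[1]+np.pi/2)"
```

```text
t 2.65 tcp [0.6477 0.244  0.1226] F [ 0.1 -0.1  0.5] gap -0.003
tool shift cm [-0.23 -1.05  3.06]
wz needed 0.008704398279518077 tilt [ 0.00106272  0.00126763 -0.99999863]
```

move_arm --series '[{"claw": 1,"x": -0.2,"y": -1.0,"z": 0,"wx": 0,"wy": 0,"wz": 0.009},{"claw": 1,"x": 0,"y": 0,"z": 1.5,"wx": 0,"wy": 0,"wz": 0},{"claw": 1,"x": 0,"y": 0,"z": 0.8,"wx": 0,"wy": 0,"wz": 0},{"claw": 1,"x": 0,"y": 0,"z": 0.5,"wx": 0,"wy": 0,"wz": 0},{"claw": 1,"x": 0,"y": 0,"z": 0.2,"wx": 0,"wy": 0,"wz": 0},{"claw": 1,"x": 0,"y": 0,"z": 0.1,"wx": 0,"wy": 0,"wz": 0},{"claw": 1,"x": 0,"y": 0,"z": 0,"wx": 0,"wy": 0,"wz": 0}]'

```text
time: 3.52
eef_pos: [0.6502, 0.2319, 0.0911]
tool_rot: [-0.0, -0.042, 0.999, -0.001]
wrist_force: [-4.0, -4.6, 7.7]
finger_gap: -0.002
gripper_force: 4.1
```

move_arm --series '[{"claw": 1,"x": 0,"y": 0,"z": 0,"wx": 0,"wy": 0,"wz": 0},{"claw": 1,"x": 0,"y": 0,"z": 0,"wx": 0,"wy": 0,"wz": 0},{"claw": 1,"x": 0,"y": 0,"z": 0,"wx": 0,"wy": 0,"wz": 0},{"claw": 1,"x": 0,"y": 0,"z": -2,"wx": 0,"wy": 0,"wz": 0},{"claw": 1,"x": 0,"y": 0,"z": -4,"wx": 0,"wy": 0,"wz": 0},{"claw": 1,"x": 2,"y": 0,"z": -4,"wx": 0,"wy": 0,"wz": 0},{"claw": 1,"x": 4,"y": 0,"z": -1,"wx": 0,"wy": 0,"wz": 0},{"claw": 1,"x": 4,"y": 0,"z": 0,"wx": 0,"wy": 0,"wz": 0},{"claw": 1,"x": 0,"y": 0,"z": 0,"wx": 0,"wy": 0,"wz": 0}]'

```text
time: 4.65
eef_pos: [0.548, 0.2252, 0.2015]
tool_rot: [-0.0, -0.044, 0.999, 0.0]
wrist_force: [0.6, 0.4, 0.6]
finger_gap: 0.003
gripper_force: 0.0
```

```bash
python3 - <<'E'
from h import *
from station import readout,eyes
go(W(CUT,[-80,-35,180]),CUT[1]+np.pi/2)
o=readout.get_obs();f=eyes.grab_frame("wrist")
cv2.imwrite("pics/w2.png",f["image"])
P=cloud(f,f["tool_from_camera"]);P=rot(o["tool_rot"]).apply(P.reshape(-1,3)).reshape(P.shape)+o["eef_pos"]
np.savez("w2.npz",P=P)
print("drop expected",W(CUT,[-26,-35,120]))
m=(P[...,2]>.105)&(np.linalg.norm(P[...,:2]-W(CUT,[-20,-35,0])[:2],axis=-1)<.05)&(P[...,2]<.15)
print(m.sum(),P[m].mean(0),P[m].min(0),P[m].max(0),np.argwhere(m).mean(0))
E
```

```text
t 4.65 tcp [0.548  0.2252 0.2015] F [0.6 0.4 0.6] gap 0.003
tool shift cm [-0.32 -8.04  2.15]
wz needed 0.0014871796249518177 tilt [-3.61183674e-04  1.76392432e-04 -9.99999919e-01]
drop expected [0.6121395  0.15007323 0.12      ]
737 [0.61169254 0.15285886 0.12549301] [0.6039157  0.1385705  0.10511383] [0.63856495 0.16491703 0.13086093] [279.46811398 226.01763908]
```

View pics/w2.png

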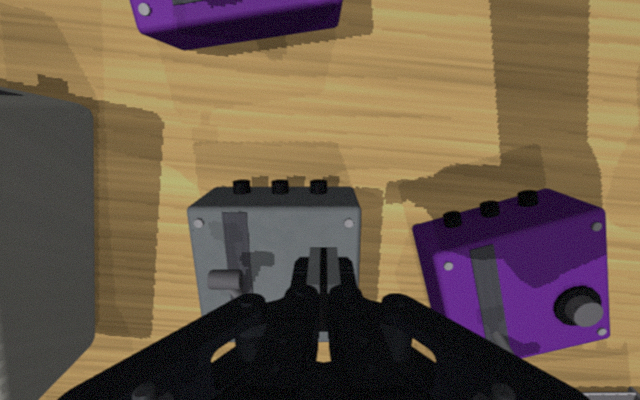

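The lever has dropped, with its knob at (226,280), which is (.612,.152,.12) as predicted. Next I go in front of the knob with the fingers shut and push it back and up.

move_arm --series '[{"claw": 1,"x": 0,"y": -4,"z": 0,"wx": 0,"wy": 0,"wz": 0},{"claw": 1,"x": -0.3,"y": -3.9,"z": 0,"wx": 0,"wy": 0,"wz": 0},{"claw": 1,"x": 0,"y": 0,"z": 4,"wx": 0,"wy": 0,"wz": 0},{"claw": 1,"x": 0,"y": 0,"z": 4,"wx": 0,"wy": 0,"wz": 0},{"claw": 1,"x": 0,"y": 0,"z": 2,"wx": 0,"wy": 0,"wz": 0},{"claw": 1,"x": 0,"y": 0,"z": 0,"wx": 0,"wy": 0,"wz": 0}]'

```text
time: 5.45
eef_pos: [0.5602, 0.1457, 0.0991]
tool_rot: [-0.001, -0.043, 0.999, -0.0]
wrist_force: [-0.2, 0.1, 1.2]
finger_gap: 0.001
gripper_force: 0.0
```

```bash
python3 -c "
from h import *
go(W(CUT,[18,-34,102]),CUT[1]+np.pi/2)"
```

```text
t 5.45 tcp [0.5602 0.1457 0.0991] F [-0.2  0.1  1.2] gap 0.001
tool shift cm [-9.61  0.1  -0.31]
wz needed -0.0016087364742405352 tilt [-2.50159552e-03 -2.07927976e-04 -9.99996849e-01]
```

move_arm --series '[{"claw": 1,"x": -2,"y": 0,"z": -0.3,"wx": 0,"wy": 0,"wz": 0},{"claw": 1,"x": -1.3,"y": 0,"z": 0,"wx": 0,"wy": 0,"wz": 0},{"claw": 1,"x": -1.3,"y": 0,"z": 0,"wx": 0,"wy": 0,"wz": 0},{"claw": 1,"x": -1.3,"y": 0,"z": 0,"wx": 0,"wy": 0,"wz": 0},{"claw": 1,"x": -1.3,"y": 0,"z": 0,"wx": 0,"wy": 0,"wz": 0},{"claw": 1,"x": -1.3,"y": 0,"z": 0,"wx": 0,"wy": 0,"wz": 0},{"claw": 1,"x": -1.2,"y": 0,"z": 0,"wx": 0,"wy": 0,"wz": 0},{"claw": 1,"x": 0,"y": 0,"z": 0,"wx": 0,"wy": 0,"wz": 0},{"claw": 1,"x": 0,"y": 0,"z": 0,"wx": 0,"wy": 0,"wz": 0}]'

```text
time: 6.58
eef_pos: [0.6568, 0.1539, 0.103]
tool_rot: [-0.0, -0.043, 0.999, -0.0]
wrist_force: [0.5, -0.3, 0.9]
finger_gap: 0.001
gripper_force: 0.0
```

```bash
python3 - <<'E'
from h import *
from station import readout,eyes
go(W(CUT,[-40,-34,200]),CUT[1]+np.pi/2)
o=readout.get_obs();f=eyes.grab_frame("top");P=cloud(f)
q=W(CUT,[40,-35,0])
m=(P[...,2]>.11)&(np.linalg.norm(P[...,:2]-q[:2],axis=-1)<.04)&(P[...,2]<.16)
print(q,W(CUT,[49.3,-35,142]),m.sum(),P[m].mean(0),P[m].min(0),P[m].max(0))
cv2.imwrite("pics/t3.png",f["image"][120:220,220:320].repeat(5,0).repeat(5,1))
E
```

```text
t 6.58 tcp [0.6568 0.1539 0.103 ] F [ 0.5 -0.3  0.9] gap 0.001
tool shift cm [ 5.89  0.09 -9.69]
wz needed -0.0015990176685405366 tilt [-8.23278612e-04 -4.23226360e-05 -9.99999660e-01]<stdin>:7: RuntimeWarning: Mean of empty slice.
  ret = um.true_divide(
Traceback (most recent call last):
ValueError: zero-size array to reduction operation minimum which has no identity
```

The arm blocks the view. I'll push 5 mm more for margin, back off and check from the wrist camera.

move_arm --series '[{"claw": 1,"x": -0.5,"y": 0,"z": 0,"wx": 0,"wy": 0,"wz": 0},{"claw": 1,"x": 0,"y": 0,"z": 0,"wx": 0,"wy": 0,"wz": 0},{"claw": 1,"x": 2,"y": 0,"z": 0,"wx": 0,"wy": 0,"wz": 0},{"claw": 1,"x": 4,"y": 0,"z": 0,"wx": 0,"wy": 0,"wz": 0},{"claw": 1,"x": 4,"y": 0,"z": -2,"wx": 0,"wy": 0,"wz": 0},{"claw": 1,"x": 3,"y": 0,"z": -4,"wx": 0,"wy": 0,"wz": 0},{"claw": 1,"x": 0,"y": 0,"z": -5,"wx": 0,"wy": 0,"wz": 0},{"claw": 1,"x": 0,"y": 0,"z": -5,"wx": 0,"wy": 0,"wz": 0},{"claw": 1,"x": 0,"y": 0,"z": 0,"wx": 0,"wy": 0,"wz": 0}]'

```text
time: 7.75
eef_pos: [0.5355, 0.1443, 0.2683]
tool_rot: [0.005, -0.043, 0.999, 0.001]
wrist_force: [0.7, 0.2, -0.4]
finger_gap: -0.001
gripper_force: 0.0
```

```bash
python3 - <<'E'
from h import *
from station import readout,eyes
go(W(CEN,[-98,-80,330]),CEN[1])
o=readout.get_obs()
q=W(CUT,[49.3,-35,142])
for n in("wrist","top","scene"):
    f=eyes.grab_frame(n)
    if n=="wrist":
        P=cloud(f,f["tool_from_camera"]);P=rot(o["tool_rot"]).apply(P.reshape(-1,3)).reshape(P.shape)+o["eef_pos"]
    else: P=cloud(f)
    for a in(q,W(CUT,[-26,-35,120])):
        m=(P[...,2]>.11)&(np.linalg.norm(P[...,:2]-a[:2],axis=-1)<.025)&(P[...,2]<.17)&(f["depth"]>0)
        print(n,a,m.sum(),P[m].mean(0) if m.any() else 0)
E
```

```text
t 7.75 tcp [0.5355 0.1443 0.2683] F [ 0.7  0.2 -0.4] gap -0.001
tool shift cm [  5.64 -39.77  -6.26]
wz needed -1.3674822780303613 tilt [ 0.00939095  0.00193155 -0.99995404]
wrist [0.6871547  0.15661607 0.142     ] 98 [0.68628832 0.15825814 0.15102138]
wrist [0.6121395  0.15007323 0.12      ] 0 0
top [0.6871547  0.15661607 0.142     ] 36 [0.68477585 0.15412307 0.14318242]
top [0.6121395  0.15007323 0.12      ] 0 0
scene [0.6871547  0.15661607 0.142     ] 33 [0.69093524 0.15634851 0.14281867]
scene [0.6121395  0.15007323 0.12      ] 0 0
```

Three cameras show the lever up. Next I rise, turn the tool so it closes along the centrifuge's x axis, and transfer to the tab.

```bash
python3 -c "
from station import readout
print(readout.get_obs()['joint_pos'].round(2))"
```

```text
[ 0.02  0.29 -0.4   1.77  0.12  1.11  1.23]
```

move_arm --series '[{"claw": 0,"x": 0,"y": -3,"z": -4,"wx": 0,"wy": 0,"wz": 0},{"claw": 0,"x": 0,"y": -4,"z": -3,"wx": 0,"wy": 0,"wz": 0},{"claw": 0,"x": 0.8,"y": -5,"z": 0,"wx": 0,"wy": 0,"wz": 0},{"claw": 0,"x": 0.8,"y": -5,"z": 0,"wx": 0,"wy": 0,"wz": 0},{"claw": 0,"x": 0.8,"y": -5,"z": 0,"wx": 0,"wy": 0,"wz": 0},{"claw": 0,"x": 0.8,"y": -5,"z": 0,"wx": 0,"wy": 0,"wz": 0},{"claw": 0,"x": 0.8,"y": -5,"z": 0,"wx": 0,"wy": 0,"wz": 0},{"claw": 0,"x": 0.8,"y": -5,"z": 0,"wx": 0,"wy": 0,"wz": 0},{"claw": 0,"x": 0,"y": 0,"z": 0,"wx": 0,"wy": 0,"wz": 0}]'

```text
time: 9.02
eef_pos: [0.5138, -0.235, 0.3307]
tool_rot: [-0.002, -0.038, 0.999, -0.0]
wrist_force: [0.2, 0.9, -0.5]
finger_gap: 0.501
gripper_force: 0.0
```

```bash
python3 -c "
from h import *
from station import readout
print(readout.get_obs()['joint_pos'].round(2))
go(W(CEN,[-98,-80,330]),CEN[1])"
```

```text
[ 0.52  0.24 -0.17  1.65  0.04  1.26  1.99]
t 9.03 tcp [ 0.5138 -0.235   0.3307] F [ 0.2  0.9 -0.5] gap 0.501
tool shift cm [ 0.29 -2.17  0.07]
wz needed -1.3762197717926523 tilt [-4.73678634e-03 -5.66085104e-04 -9.99988621e-01]
```

move_arm --series '[{"claw": 0,"x": 0,"y": 0,"z": 0,"wx": 0,"wy": 0,"wz": 0.1765},{"claw": 0,"x": 0,"y": 0,"z": 0,"wx": 0,"wy": 0,"wz": 0.1765},{"claw": 0,"x": 0,"y": 0,"z": 0,"wx": 0,"wy": 0,"wz": 0.1765},{"claw": 0,"x": 0,"y": 0,"z": 0,"wx": 0,"wy": 0,"wz": 0.1765},{"claw": 0,"x": 0,"y": 0,"z": 0,"wx": 0,"wy": 0,"wz": 0.1765},{"claw": 0,"x": 0,"y": 0,"z": 0,"wx": 0,"wy": 0,"wz": 0.1765},{"claw": 0,"x": 0,"y": 0,"z": 0,"wx": 0,"wy": 0,"wz": 0.1765},{"claw": 0,"x": 0,"y": 0,"z": 0,"wx": 0,"wy": 0,"wz": 0.1765},{"claw": 0,"x": 0,"y": 0,"z": 0,"wx": 0,"wy": 0,"wz": 0.1765},{"claw": 0,"x": 0,"y": 0,"z": 0,"wx": 0,"wy": 0,"wz": 0.1765},{"claw": 0,"x": 0,"y": 0,"z": 0,"wx": 0,"wy": 0,"wz": 0}]'

```text
time: 10.4
eef_pos: [0.516, -0.2282, 0.3317]
tool_rot: [-0.001, 0.744, 0.669, -0.001]
wrist_force: [0.5, -0.3, -0.3]
finger_gap: 0.501
gripper_force: 0.0
```

```bash
python3 - <<'E'
from h import *
from station import readout,eyes
go(W(CEN,[-98,-80,250]),CEN[1])
o=readout.get_obs();f=eyes.grab_frame("wrist")
print(o["joint_pos"].round(2))
cv2.imwrite("pics/w4.png",f["image"])
P=cloud(f,f["tool_from_camera"]);P=rot(o["tool_rot"]).apply(P.reshape(-1,3)).reshape(P.shape)+o["eef_pos"]
np.savez("w4.npz",P=P)
q=W(CEN,[-98,-80,170]);print(q)
m=(P[...,2]>.165)&(np.linalg.norm(P[...,:2]-q[:2],axis=-1)<.03)&(P[...,2]<.19)
print(m.sum(),P[m].mean(0) if m.any() else 0, np.argwhere(m).mean(0))
E
```

```text
t 10.4 tcp [ 0.516  -0.2282  0.3317] F [ 0.5 -0.3 -0.3] gap 0.501
tool shift cm [-2.88 -0.02  8.17]
wz needed 0.011899397738908135 tilt [-0.00269203  0.0012029  -0.99999565]
[ 0.33  0.23  0.04  1.66 -0.01  1.25  0.27]
[ 0.51256338 -0.2568065   0.17      ]
403 [ 0.51512858 -0.24642819  0.17896331] [205.57320099 324.382134  ]
```

View pics/w4.png

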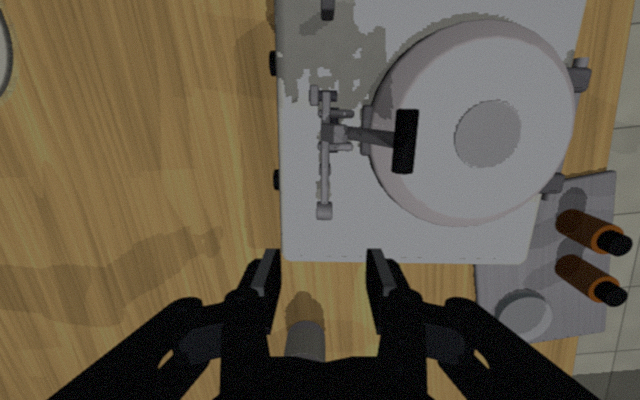

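The wrist view shows the tab at (324,212), the catch bar running up to its hinge at (320,95) and the brake bar at (405,141).

```bash
python3 - <<'E'
from h import *
P=np.load("w4.npz")["P"]
def s(n,v0,v1,u0,u1,z0,z1):
    m=np.zeros(P.shape[:2],bool);m[v0:v1,u0:u1]=1;m&=(P[...,2]>z0)&(P[...,2]<z1)
    print(n,m.sum(),P[m].mean(0).round(4),P[m].min(0).round(4),P[m].max(0).round(4))
s("tab",200,222,312,336,.165,.195)
s("bar",105,178,385,422,.24,.285)
m=np.zeros(P.shape[:2],bool);m[0:265,270:345]=1;m&=abs(P[...,2]-.14)<.008
r=cv2.fitLine((P[(m)&(np.roll(~m,5,1))][:,:2]).astype(np.float32),cv2.DIST_HUBER,0,.01,.01)
print(r.ravel()); print(W(CEN,[-43,0,255]),W(CEN,[-98,-80,170]))
E
```

```text
tab 302 [ 0.5147 -0.2507  0.1794] [ 0.506  -0.2622  0.1713] [ 0.523  -0.2406  0.1834]
bar 1621 [ 0.5763 -0.1796  0.2611] [ 0.5666 -0.2027  0.2406] [ 0.5874 -0.1587  0.266 ]
[ 0.08151508  0.9966721   0.4835146  -0.16016328]
[ 0.57659902 -0.18383777  0.255     ] [ 0.51256338 -0.2568065   0.17      ]
```

```bash
sed -i 's/CEN=(np.array(\[.6193,-.1889,0\])/CEN=(np.array([.6200,-.1862,0])/' h.py; python3 -c "
from h import *
go(W(CEN,[-98,-80,154]),CEN[1])"
```

```text
t 10.45 tcp [ 0.5161 -0.2284  0.3319] F [-0.1  0.4  0. ] gap 0.5
tool shift cm [-2.6   0.03 17.79]
wz needed 0.013818174701539565 tilt [-0.0022529   0.00105644 -0.9999969 ]
```

move_arm --series '[{"claw": 0,"x": -1.3,"y": 0,"z": 0,"wx": 0,"wy": 0,"wz": 0.012},{"claw": 0,"x": -1.3,"y": 0,"z": 2,"wx": 0,"wy": 0,"wz": 0},{"claw": 0,"x": 0,"y": 0,"z": 4,"wx": 0,"wy": 0,"wz": 0},{"claw": 0,"x": 0,"y": 0,"z": 4,"wx": 0,"wy": 0,"wz": 0},{"claw": 0,"x": 0,"y": 0,"z": 3,"wx": 0,"wy": 0,"wz": 0},{"claw": 0,"x": 0,"y": 0,"z": 0,"wx": 0,"wy": 0,"wz": 0}]'

```text
time: 11.2
eef_pos: [0.5112, -0.2554, 0.2007]
tool_rot: [-0.003, 0.748, 0.663, -0.001]
wrist_force: [-0.1, -0.2, 0.4]
finger_gap: 0.499
gripper_force: 0.0
```

```bash
python3 -c "
from h import *
go(W(CEN,[-98,-80,154]),CEN[1])"
```

```text
t 11.2 tcp [ 0.5112 -0.2554  0.2007] F [-0.1 -0.2  0.4] gap 0.499
tool shift cm [0.15 0.22 4.67]
wz needed -0.002760926667967345 tilt [-0.00538035  0.00199197 -0.99998354]
```

move_arm --series '[{"claw": 0,"x": 0.1,"y": 0.2,"z": 2.5,"wx": 0,"wy": 0,"wz": 0},{"claw": 0,"x": 0,"y": 0,"z": 2.1,"wx": 0,"wy": 0,"wz": 0},{"claw": 0,"x": 0,"y": 0,"z": 0,"wx": 0,"wy": 0,"wz": 0},{"claw": 0.6,"x": 0,"y": 0,"z": 0,"wx": 0,"wy": 0,"wz": 0},{"claw": 1,"x": 0,"y": 0,"z": 0,"wx": 0,"wy": 0,"wz": 0},{"claw": 1,"x": 0,"y": 0,"z": 0,"wx": 0,"wy": 0,"wz": 0},{"claw": 1,"x": 0,"y": 0,"z": 0,"wx": 0,"wy": 0,"wz": 0},{"claw": 1,"x": 0,"y": 0,"z": 0,"wx": 0,"wy": 0,"wz": 0}]' --grip_force 20

```text
time: 12.2
eef_pos: [0.5139, -0.2552, 0.159]
tool_rot: [-0.001, 0.749, 0.663, -0.001]
wrist_force: [-6.9, 1.2, 7.1]
finger_gap: 0.181
gripper_force: 25.8
```

```bash
python3 - <<'E'
from h import *
go(W(CEN,[-98,-80,154]),CEN[1])
# arc waypoints: tool x = cen y, tool z = down
th=np.arange(0,2.01,.2)
print(np.c_[th,np.gradient(th)*0,11.2*(1-np.cos(th)),-11.2*np.sin(th)].round(2))
d=np.c_[11.2*(1-np.cos(th)),-11.2*np.sin(th)];print(np.diff(d,axis=0).round(2))
E
```

```text
t 12.2 tcp [ 0.5139 -0.2552  0.159 ] F [-6.9  1.2  7.1] gap 0.181
tool shift cm [ 0.1  -0.08  0.5 ]
wz needed -0.003780685266512096 tilt [-2.11067829e-03 -5.07318514e-05 -9.99997771e-01]
[[  0.     0.     0.    -0.  ]
 [  0.2    0.     0.22  -2.23]
 [  0.4    0.     0.88  -4.36]
 [  0.6    0.     1.96  -6.32]
 [  0.8    0.     3.4   -8.03]
 [  1.     0.     5.15  -9.42]
 [  1.2    0.     7.14 -10.44]
 [  1.4    0.     9.3  -11.04]
 [  1.6    0.    11.53 -11.2 ]
 [  1.8    0.    13.74 -10.91]
 [  2.     0.    15.86 -10.18]]
[[ 0.22 -2.23]
 [ 0.66 -2.14]
 [ 1.07 -1.96]
 [ 1.44 -1.71]
 [ 1.75 -1.39]
 [ 1.99 -1.01]
 [ 2.15 -0.6 ]
 [ 2.23 -0.16]
 [ 2.22  0.29]
 [ 2.12  0.72]]
```

Gripped (15 mm gap against a 16 mm tab). Now I lead it along the arc.

move_arm --series '[{"claw": 1,"x": 0.05,"y": 0,"z": -1.1,"wx": 0,"wy": 0,"wz": 0},{"claw": 1,"x": 0.17,"y": 0,"z": -1.1,"wx": 0,"wy": 0,"wz": 0},{"claw": 1,"x": 0.66,"y": 0,"z": -2.14,"wx": 0,"wy": 0,"wz": 0},{"claw": 1,"x": 1.07,"y": 0,"z": -1.96,"wx": 0,"wy": 0,"wz": 0},{"claw": 1,"x": 1.44,"y": 0,"z": -1.71,"wx": 0,"wy": 0,"wz": 0},{"claw": 1,"x": 1.75,"y": 0,"z": -1.39,"wx": 0,"wy": 0,"wz": 0},{"claw": 1,"x": 0,"y": 0,"z": 0,"wx": 0,"wy": 0,"wz": 0}]'

```text
time: 13.08
eef_pos: [0.5204, -0.2021, 0.253]
tool_rot: [-0.001, 0.748, 0.664, -0.001]
wrist_force: [-7.8, 2.0, 2.0]
finger_gap: 0.179
gripper_force: 23.3
```

```bash
python3 - <<'E'
from h import *
from station import readout
th=2.0
go(W(CEN,[-98,32-112*np.cos(th),155+112*np.sin(th)]),CEN[1])
o=readout.get_obs();p=R.from_euler('z',-CEN[1]).apply(o["eef_pos"]-CEN[0])*1000
print(p, np.hypot(p[1]-32,p[2]+15-170), np.arctan2(p[2]+15-170,32-p[1]),o["gripper_force"])
E
```

```text
t 13.07 tcp [ 0.5204 -0.2021  0.253 ] F [-7.8  2.   2. ] gap 0.179
tool shift cm [10.62 -0.11 -0.38]
wz needed -0.0013614912815238522 tilt [-2.12856564e-03  6.19162356e-04 -9.99997543e-01]
[-97.06703544 -27.54251546 252.96091488] 114.63704458090098 1.0246473131790068 23.305508494377136
```

move_arm --series '[{"claw": 1,"x": 1.99,"y": 0,"z": -1.01,"wx": 0,"wy": 0,"wz": 0},{"claw": 1,"x": 2.15,"y": 0,"z": -0.6,"wx": 0,"wy": 0,"wz": 0},{"claw": 1,"x": 2.23,"y": 0,"z": -0.16,"wx": 0,"wy": 0,"wz": 0},{"claw": 1,"x": 2.22,"y": 0,"z": 0.29,"wx": 0,"wy": 0,"wz": 0},{"claw": 1,"x": 2.12,"y": 0,"z": 0.72,"wx": 0,"wy": 0,"wz": 0},{"claw": 1,"x": 0,"y": 0,"z": 0,"wx": 0,"wy": 0,"wz": 0}]'

```text
time: 13.82
eef_pos: [0.5335, -0.0942, 0.2598]
tool_rot: [-0.001, 0.747, 0.664, -0.0]
wrist_force: [-8.3, 3.9, 5.4]
finger_gap: 0.181
gripper_force: 24.4
```

```bash
python3 - <<'E'
from h import *
from station import readout
o=readout.get_obs();p=R.from_euler('z',-CEN[1]).apply(o["eef_pos"]-CEN[0])*1000
print(p, np.hypot(p[1]-32,p[2]+15-170), np.arctan2(p[2]+15-170,32-p[1]),o["gripper_force"],o["finger_gap"])
E
```

```text
[-96.7139067   81.21127595 259.77586014] 115.75720516703974 2.0098962526479323 24.384504854679108 0.18139116128214824
```

move_arm --series '[{"claw": 1,"x": 1.93,"y": 0,"z": 1.13,"wx": 0,"wy": 0,"wz": 0},{"claw": 1,"x": 1.67,"y": 0,"z": 1.5,"wx": 0,"wy": 0,"wz": 0},{"claw": 1,"x": 0,"y": 0,"z": 0,"wx": 0,"wy": 0,"wz": 0},{"claw": 0,"x": 0,"y": 0,"z": 0,"wx": 0,"wy": 0,"wz": 0},{"claw": 0,"x": 0,"y": 0,"z": 0,"wx": 0,"wy": 0,"wz": 0},{"claw": 0,"x": 0,"y": 0,"z": 0,"wx": 0,"wy": 0,"wz": 0},{"claw": 0,"x": 0,"y": 0,"z": -2,"wx": 0,"wy": 0,"wz": 0},{"claw": 0,"x": 0,"y": 0,"z": -4,"wx": 0,"wy": 0,"wz": 0},{"claw": 0,"x": 0,"y": 0,"z": -4,"wx": 0,"wy": 0,"wz": 0},{"claw": 0,"x": -3,"y": 0,"z": -2,"wx": 0,"wy": 0,"wz": 0},{"claw": 0,"x": -3,"y": 0,"z": 0,"wx": 0,"wy": 0,"wz": 0},{"claw": 0,"x": 0,"y": 0,"z": 0,"wx": 0,"wy": 0,"wz": 0}]'

```text
time: 15.32
eef_pos: [0.5314, -0.1245, 0.3532]
tool_rot: [0.001, 0.75, 0.661, -0.0]
wrist_force: [0.2, 0.7, 0.5]
finger_gap: 0.5
gripper_force: 0.0
```

```bash
python3 - <<'E'
from h import *
from station import readout,eyes
go(W(CEN,[-43,0,330]),CEN[1]+np.pi/2)
print(readout.get_obs()["joint_pos"].round(2))
f=eyes.grab_frame("scene");P=cloud(f);th=2.75
cv2.imwrite("pics/s5.png",cv2.resize(f["image"][165:265,205:345],None,fx=5,fy=5))
for n,q in dict(tab=W(CEN,[-98,32-112*np.cos(th),170+112*np.sin(th)]),bar=W(CEN,[-43,0,255]),knob=W(CUT,[49.3,-35,142])).items():
    m=(np.linalg.norm(P-q,axis=-1)<.025);print(n,q,m.sum(),P[m].mean(0) if m.any() else 0)
E
```

```text
t 15.32 tcp [ 0.5314 -0.1245  0.3532] F [0.2 0.7 0.5] gap 0.5
tool shift cm [-5.04  5.27  2.33]
wz needed 1.562326803540266 tilt [ 9.78525913e-04 -1.47758036e-03 -9.99998430e-01]
[0.18 0.18 0.   1.67 0.   1.29 0.05]
tab [ 0.53863598 -0.04008336  0.21274603] 26 [ 0.54370216 -0.04284069  0.2168708 ]
bar [ 0.57729902 -0.18113777  0.255     ] 34 [ 0.58182779 -0.18116538  0.25821266]
knob [0.6871547  0.15661607 0.142     ] 30 [0.69172477 0.15654284 0.14578856]
```

View pics/s5.png

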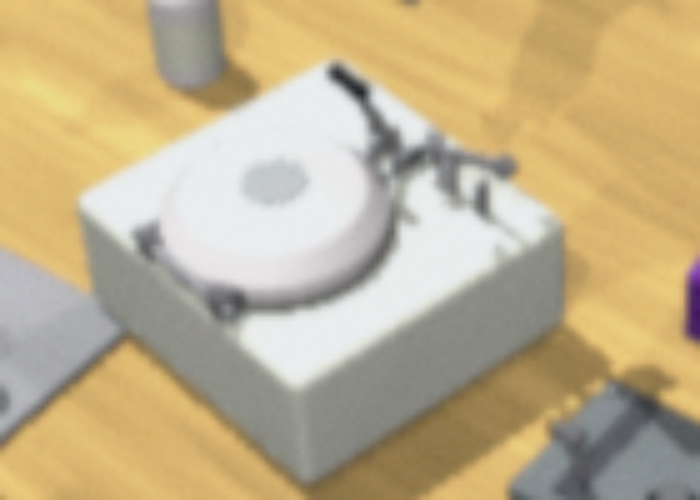

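The catch is open, its tab at (505,165) in the crop. The brake is at rest and the trip lever is up. Next I turn for the brake bar.

move_arm --series '[{"claw": -0.7,"x": 0,"y": 0,"z": 0,"wx": 0,"wy": 0,"wz": 0.1736},{"claw": -0.7,"x": 0,"y": 0,"z": 0,"wx": 0,"wy": 0,"wz": 0.1736},{"claw": -0.7,"x": 0,"y": 0,"z": 0,"wx": 0,"wy": 0,"wz": 0.1736},{"claw": -0.7,"x": 0,"y": 0,"z": 0,"wx": 0,"wy": 0,"wz": 0.1736},{"claw": -0.7,"x": 0,"y": 0,"z": 0,"wx": 0,"wy": 0,"wz": 0.1736},{"claw": -0.7,"x": 0,"y": 0,"z": 0,"wx": 0,"wy": 0,"wz": 0.1736},{"claw": -0.7,"x": 0,"y": 0,"z": 0,"wx": 0,"wy": 0,"wz": 0.1736},{"claw": -0.7,"x": 0,"y": 0,"z": 0,"wx": 0,"wy": 0,"wz": 0.1736},{"claw": -0.7,"x": 0,"y": 0,"z": 0,"wx": 0,"wy": 0,"wz": 0.1736},{"claw": -0.7,"x": 2.5,"y": 2.5,"z": 0,"wx": 0,"wy": 0,"wz": 0},{"claw": -0.7,"x": 2.5,"y": 2.5,"z": 0,"wx": 0,"wy": 0,"wz": 0},{"claw": -0.7,"x": 0,"y": 0,"z": 0,"wx": 0,"wy": 0,"wz": 0}]'

```text
time: 16.88
eef_pos: [0.5766, -0.1774, 0.3516]
tool_rot: [0.0, 0.998, -0.057, -0.001]
wrist_force: [-0.8, -0.7, 0.9]
finger_gap: 0.845
gripper_force: 0.0
```

```bash
python3 - <<'E'
from h import *
from station import readout,eyes
go(W(CEN,[-43.2,0,240]),CEN[1]+np.pi/2)
print(readout.get_obs()["joint_pos"].round(2))
E
```

```text
t 16.88 tcp [ 0.5766 -0.1774  0.3516] F [-0.8 -0.7  0.9] gap 0.845
tool shift cm [ 0.1   0.35 11.16]
wz needed 0.0038423295224347953 tilt [-1.05334729e-03 -4.93027578e-04 -9.99999324e-01]
[ 0.11  0.3   0.18  1.54 -0.05  1.31 -1.38]
```

move_arm --series '[{"claw": -0.7,"x": 0,"y": 0.3,"z": 3.5,"wx": 0,"wy": 0,"wz": 0},{"claw": -0.7,"x": 0,"y": 0,"z": 3.5,"wx": 0,"wy": 0,"wz": 0},{"claw": -0.7,"x": 0,"y": 0,"z": 2.5,"wx": 0,"wy": 0,"wz": 0},{"claw": -0.7,"x": 0,"y": 0,"z": 1.6,"wx": 0,"wy": 0,"wz": 0},{"claw": -0.7,"x": 0,"y": 0,"z": 0,"wx": 0,"wy": 0,"wz": 0},{"claw": 0.2,"x": 0,"y": 0,"z": 0,"wx": 0,"wy": 0,"wz": 0},{"claw": 0.5,"x": 0,"y": 0,"z": 0,"wx": 0,"wy": 0,"wz": 0},{"claw": 1,"x": 0,"y": 0,"z": 0,"wx": 0,"wy": 0,"wz": 0},{"claw": 1,"x": 0,"y": 0,"z": 0,"wx": 0,"wy": 0,"wz": 0}]' --grip_force 50

```text
time: 18.0
eef_pos: [0.5763, -0.181, 0.2436]
tool_rot: [0.001, 0.998, -0.057, 0.002]
wrist_force: [-1.5, -3.1, 5.9]
finger_gap: 0.5
gripper_force: 51.7
```

```bash
python3 - <<'E'
from h import *
go(W(CEN,[-43.2,0,240]),CEN[1]+np.pi/2)
a=.44-np.arange(0,1.06,.1); d=11*np.c_[np.sin(a),-np.cos(a)]; print(np.diff(d,axis=0).round(2))
E
```

```text
t 18.0 tcp [ 0.5763 -0.181   0.2436] F [-1.5 -3.1  5.9] gap 0.5
tool shift cm [ 0.07 -0.    0.36]
wz needed 0.004098290239486602 tilt [ 0.00333528 -0.00202329 -0.99999239]
[[-1.02 -0.42]
 [-1.05 -0.31]
 [-1.08 -0.21]
 [-1.1  -0.1 ]
 [-1.1   0.01]
 [-1.09  0.12]
 [-1.08  0.23]
 [-1.05  0.34]
 [-1.01  0.44]
 [-0.96  0.54]]
```

Gripped (43 mm). Now I pull along the arc.

move_arm --series '[{"claw": 1,"x": -1.02,"y": 0,"z": -0.42,"wx": 0,"wy": 0,"wz": 0},{"claw": 1,"x": -1.05,"y": 0,"z": -0.31,"wx": 0,"wy": 0,"wz": 0},{"claw": 1,"x": -1.08,"y": 0,"z": -0.21,"wx": 0,"wy": 0,"wz": 0},{"claw": 1,"x": -1.1,"y": 0,"z": -0.1,"wx": 0,"wy": 0,"wz": 0},{"claw": 1,"x": -1.1,"y": 0,"z": 0.01,"wx": 0,"wy": 0,"wz": 0},{"claw": 1,"x": -1.09,"y": 0,"z": 0.12,"wx": 0,"wy": 0,"wz": 0},{"claw": 1,"x": -1.08,"y": 0,"z": 0.23,"wx": 0,"wy": 0,"wz": 0},{"claw": 1,"x": -1.05,"y": 0,"z": 0.34,"wx": 0,"wy": 0,"wz": 0},{"claw": 1,"x": -1.01,"y": 0,"z": 0.44,"wx": 0,"wy": 0,"wz": 0},{"claw": 1,"x": -0.96,"y": 0,"z": 0.54,"wx": 0,"wy": 0,"wz": 0},{"claw": 1,"x": 0,"y": 0,"z": 0,"wx": 0,"wy": 0,"wz": 0},{"claw": 1,"x": 0,"y": 0,"z": 0,"wx": 0,"wy": 0,"wz": 0}]'

```text
time: 19.5
eef_pos: [0.4739, -0.1687, 0.2397]
tool_rot: [0.001, 0.998, -0.057, 0.005]
wrist_force: [-2.5, -2.0, 19.8]
finger_gap: 0.481
gripper_force: 47.9
```

```bash
cat > chk.py <<'E'
from h import *
from station import readout,eyes
go(W(CEN,[-148,0,233]),CEN[1]+np.pi/2)
o=readout.get_obs();f=eyes.grab_frame("wrist");print(o["gripper_force"])
P=cloud(f,f["tool_from_camera"]);P=rot(o["tool_rot"]).apply(P.reshape(-1,3)).reshape(P.shape)+o["eef_pos"]
f2=eyes.grab_frame("scene");S=cloud(f2);th=2.75
cv2.imwrite("pics/w6.png",np.hstack([f["image"],cv2.resize(f2["image"][165:265,205:345],None,fx=4,fy=4)[:400]])[::1,:] if 0 else cv2.resize(f2["image"][165:265,205:345],None,fx=5,fy=5))
for n,q in dict(tab=W(CEN,[-98,32-112*np.cos(th),170+112*np.sin(th)]),bar=W(CEN,[-148.4,0,248]),stop_mid=W(CEN,[-119,0,202]),knob=W(CUT,[49.3,-35,142])).items():
    for Q in(P,S):
        m=(np.linalg.norm(Q-q,axis=-1)<.02);print(n,q.round(3),m.sum(),Q[m].mean(0) if m.any() else 0)
E
python3 chk.py
```

```text
t 19.5 tcp [ 0.4739 -0.1687  0.2397] F [-2.5 -2.  19.8] gap 0.481
tool shift cm [-0.09  0.02  0.67]
wz needed 0.003974245019885636 tilt [ 0.00903474 -0.00160659 -0.9999579 ]
47.86034345626831
tab [ 0.539 -0.04   0.213] 1714 [ 0.54001268 -0.04624262  0.21962964]
tab [ 0.539 -0.04   0.213] 24 [ 0.54413536 -0.04127407  0.21730913]
bar [ 0.473 -0.169  0.248] 16 [ 0.48372469 -0.1705915   0.26375542]
bar [ 0.473 -0.169  0.248] 0 0
stop_mid [ 0.502 -0.172  0.202] 476 [ 0.51521793 -0.17336246  0.20846087]
stop_mid [ 0.502 -0.172  0.202] 9 [ 0.51431788 -0.17315741  0.20614544]
knob [0.687 0.157 0.142] 0 0
knob [0.687 0.157 0.142] 30 [0.69176564 0.15639418 0.14495525]
```

View pics/w6.png

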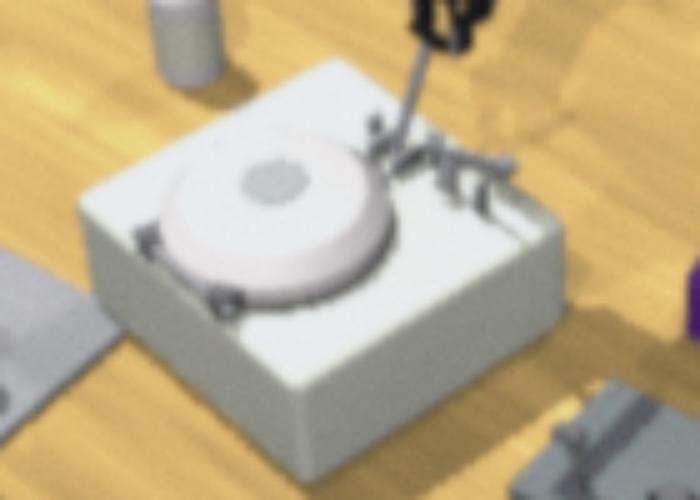

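The bar is held forward and the tab is still open. I'll check the lever angle from the stem points.

```bash
python3 - <<'E'
from h import *
from station import readout,eyes
o=readout.get_obs();f=eyes.grab_frame("wrist");f2=eyes.grab_frame("scene")
P=cloud(f,f["tool_from_camera"]);P=rot(o["tool_rot"]).apply(P.reshape(-1,3)).reshape(P.shape)+o["eef_pos"]
for Q in(P,cloud(f2)):
    B=R.from_euler('z',-CEN[1]).apply(Q.reshape(-1,3)-CEN[0])*1000
    m=(abs(B[:,1])<9)&(B[:,2]>172)&(B[:,2]<228)&(B[:,0]<-85)&(B[:,0]>-150)
    l=cv2.fitLine(B[m].astype(np.float32),cv2.DIST_HUBER,0,.01,.01).ravel()
    print(m.sum(),l.round(3),"lean",np.arctan(-l[0]/l[2]),"brake",.44+np.arctan(-l[0]/l[2]))
E
```

```text
1061 [-3.85000e-01 -7.00000e-03  9.23000e-01 -1.02732e+02  4.54000e-01
  2.03464e+02] lean 0.39508533 brake 0.83508533
30 [-4.03000e-01 -1.10000e-01  9.09000e-01 -1.02214e+02 -7.49000e-01
  2.01020e+02] lean 0.41747993 brake 0.85747993
```

The lean reads about 0.40, so the brake is only at about 0.85 rad. The bar slipped some 12 mm in the pads, because I gripped it near the finger tips and with too little force. I'll lead it back to rest, then regrip deeper and harder.

move_arm --series '[{"claw": 1,"x": 1.2,"y": 0,"z": -0.8,"wx": 0,"wy": 0,"wz": 0},{"claw": 1,"x": 1.25,"y": 0,"z": -0.3,"wx": 0,"wy": 0,"wz": 0},{"claw": 1,"x": 1.3,"y": 0,"z": -0.2,"wx": 0,"wy": 0,"wz": 0},{"claw": 1,"x": 1.3,"y": 0,"z": 0,"wx": 0,"wy": 0,"wz": 0},{"claw": 1,"x": 1.3,"y": 0,"z": 0.1,"wx": 0,"wy": 0,"wz": 0},{"claw": 1,"x": 1.3,"y": 0,"z": 0.3,"wx": 0,"wy": 0,"wz": 0},{"claw": 1,"x": 1.3,"y": 0,"z": 0.5,"wx": 0,"wy": 0,"wz": 0},{"claw": 1,"x": 0.5,"y": 0,"z": 0.2,"wx": 0,"wy": 0,"wz": 0},{"claw": -0.5,"x": 0,"y": 0,"z": 0,"wx": 0,"wy": 0,"wz": 0},{"claw": -0.5,"x": 0,"y": 0,"z": 0,"wx": 0,"wy": 0,"wz": 0},{"claw": -0.5,"x": 0,"y": 0,"z": 0,"wx": 0,"wy": 0,"wz": 0}]'

```text
time: 21.08
eef_pos: [0.5638, -0.1775, 0.2364]
tool_rot: [-0.0, 0.998, -0.056, -0.001]
wrist_force: [0.3, -0.2, 0.1]
finger_gap: 0.752
gripper_force: 0.0
```

```bash
python3 - <<'E'
from h import *
from station import readout,eyes
go(W(CEN,[-44,0,231]),CEN[1]+np.pi/2)
P=cloud(eyes.grab_frame("scene"));th=2.75
for n,q in dict(tab=W(CEN,[-98,32-112*np.cos(th),170+112*np.sin(th)]),bar=W(CEN,[-43,0,255])).items():
    m=(np.linalg.norm(P-q,axis=-1)<.02);print(n,q,m.sum(),P[m].mean(0) if m.any() else 0)
E
```

```text
t 21.07 tcp [ 0.5638 -0.1775  0.2364] F [ 0.3 -0.2  0.1] gap 0.752
tool shift cm [1.28 0.21 0.53]
wz needed 0.005888290373081695 tilt [-2.04966088e-03  9.27070655e-04 -9.99997470e-01]
tab [ 0.53863598 -0.04008336  0.21274603] 22 [ 0.54425654 -0.04054108  0.21743235]
bar [ 0.57729902 -0.18113777  0.255     ] 29 [ 0.58279188 -0.18054883  0.25923626]
```

move_arm --series '[{"claw": -0.5,"x": 1.5,"y": 0.2,"z": 0.1,"wx": 0,"wy": 0,"wz": 0.005},{"claw": -0.5,"x": 0,"y": 0,"z": 0.5,"wx": 0,"wy": 0,"wz": 0},{"claw": -0.5,"x": 0,"y": 0,"z": 0,"wx": 0,"wy": 0,"wz": 0},{"claw": 0.3,"x": 0,"y": 0,"z": 0,"wx": 0,"wy": 0,"wz": 0},{"claw": 1,"x": 0,"y": 0,"z": 0,"wx": 0,"wy": 0,"wz": 0},{"claw": 1,"x": 0,"y": 0,"z": 0,"wx": 0,"wy": 0,"wz": 0},{"claw": 1,"x": 0,"y": 0,"z": 0,"wx": 0,"wy": 0,"wz": 0}]' --grip_force 110

```text
time: 22.0
eef_pos: [0.5793, -0.1815, 0.2315]
tool_rot: [-0.0, 0.998, -0.059, 0.0]
wrist_force: [-1.1, 1.3, 3.5]
finger_gap: 0.489
gripper_force: 111.0
```

move_arm --series '[{"claw": 1,"x": -1.02,"y": 0,"z": -0.45,"wx": 0,"wy": 0,"wz": 0},{"claw": 1,"x": -1.05,"y": 0,"z": -0.33,"wx": 0,"wy": 0,"wz": 0},{"claw": 1,"x": -1.08,"y": 0,"z": -0.23,"wx": 0,"wy": 0,"wz": 0},{"claw": 1,"x": -1.1,"y": 0,"z": -0.12,"wx": 0,"wy": 0,"wz": 0},{"claw": 1,"x": -1.1,"y": 0,"z": 0.0,"wx": 0,"wy": 0,"wz": 0},{"claw": 1,"x": -1.09,"y": 0,"z": 0.1,"wx": 0,"wy": 0,"wz": 0},{"claw": 1,"x": -1.08,"y": 0,"z": 0.21,"wx": 0,"wy": 0,"wz": 0},{"claw": 1,"x": -1.05,"y": 0,"z": 0.32,"wx": 0,"wy": 0,"wz": 0},{"claw": 1,"x": -1.01,"y": 0,"z": 0.42,"wx": 0,"wy": 0,"wz": 0},{"claw": 1,"x": -0.96,"y": 0,"z": 0.5,"wx": 0,"wy": 0,"wz": 0},{"claw": 1,"x": -0.3,"y": 0,"z": 0.1,"wx": 0,"wy": 0,"wz": 0},{"claw": 1,"x": 0,"y": 0,"z": 0,"wx": 0,"wy": 0,"wz": 0}]'

```text
time: 23.5
eef_pos: [0.4715, -0.169, 0.2259]
tool_rot: [-0.0, 0.998, -0.059, -0.0]
wrist_force: [1.3, 0.1, 0.4]
finger_gap: 0.002
gripper_force: 0.0
```

```bash
cat > ang.py <<'E'
from h import *
from station import readout,eyes
go(W(CEN,[-148,0,225]))
o=readout.get_obs();f=eyes.grab_frame("wrist");f2=eyes.grab_frame("scene")
P=cloud(f,f["tool_from_camera"]);P=rot(o["tool_rot"]).apply(P.reshape(-1,3)).reshape(P.shape)+o["eef_pos"]
for Q in(P,cloud(f2)):
    B=R.from_euler('z',-CEN[1]).apply(Q.reshape(-1,3)-CEN[0])*1000
    m=(abs(B[:,1])<9)&(B[:,2]>172)&(B[:,2]<225)&(B[:,0]<-85)&(B[:,0]>-150)
    l=cv2.fitLine(B[m].astype(np.float32),cv2.DIST_HUBER,0,.01,.01).ravel()
    print(m.sum(),l.round(3),"brake",.44+np.arctan(-l[0]/l[2]))
    m=(abs(B[:,1])<15)&(B[:,2]>235)&(B[:,2]<285)&(B[:,0]<-110)&(B[:,0]>-165)
    if m.any(): print("bar",m.sum(),B[m].mean(0),np.percentile(B[m],[2,98],axis=0))
E
python3 ang.py
```

```text
t 23.5 tcp [ 0.4715 -0.169   0.2259] F [1.3 0.1 0.4] gap 0.002
tool shift cm [ 0.15 -0.04  0.09]
65 [ 3.06000e-01  4.55000e-01  8.36000e-01 -8.65290e+01  1.30000e-02
  1.75699e+02] brake 0.089658976
bar 4971 [-1.40870106e+02 -6.96161419e-02  2.66035998e+02] [[-157.36555971  -13.39993604  237.22548166]
 [-135.71214074   13.28387683  284.31798575]]Traceback (most recent call last):
  File "ang.py", line 9, in <module>
    l=cv2.fitLine(B[m].astype(np.float32),cv2.DIST_HUBER,0,.01,.01).ravel()
      ~~~~~~~~~~~^^^^^^^^^^^^^^^^^^^^^^^^^^^^^^^^^^^^^^^^^^^^^^^^^^
cv2.error: OpenCV(4.12.0) /io/opencv/modules/imgproc/src/linefit.cpp:102: error: (-215:Assertion failed) count > 0 in function 'fitLine3D_wods'
```

The bar was squeezed out and the lever sprang back. I'll change method: with the fingers shut and hooked behind the bar, push it forward against the spring. That doesn't depend on friction.

move_arm --series '[{"claw": 1,"x": 0,"y": 0,"z": -3.5,"wx": 0,"wy": 0,"wz": 0},{"claw": 1,"x": 0,"y": 0,"z": -3.5,"wx": 0,"wy": 0,"wz": 0},{"claw": 1,"x": 0,"y": 0,"z": -3,"wx": 0,"wy": 0,"wz": 0},{"claw": 1,"x": 4,"y": 0,"z": 0,"wx": 0,"wy": 0,"wz": 0},{"claw": 1,"x": 4,"y": 0,"z": 0,"wx": 0,"wy": 0,"wz": 0},{"claw": 1,"x": 4,"y": 0,"z": 0,"wx": 0,"wy": 0,"wz": 0},{"claw": 1,"x": 1.8,"y": 0,"z": 0,"wx": 0,"wy": 0,"wz": 0},{"claw": 1,"x": 0,"y": 0,"z": 0,"wx": 0,"wy": 0,"wz": 0}]' --grip_force 30

```text
time: 24.6
eef_pos: [0.6098, -0.1849, 0.3251]
tool_rot: [0.0, 0.998, -0.058, -0.0]
wrist_force: [-0.8, 0.4, 0.7]
finger_gap: -0.002
gripper_force: 0.0
```

```bash
python3 - <<'E'
from h import *
from station import readout,eyes
go(W(CEN,[-12,0,235]),CEN[1]+np.pi/2)
P=cloud(eyes.grab_frame("scene"));th=2.75
for n,q in dict(tab=W(CEN,[-98,32-112*np.cos(th),170+112*np.sin(th)]),bar=W(CEN,[-43,0,255]),knob=W(CUT,[49.3,-35,142])).items():
    m=(np.linalg.norm(P-q,axis=-1)<.02);print(n,q,m.sum(),P[m].mean(0) if m.any() else 0)
B=R.from_euler('z',-CEN[1]).apply(P.reshape(-1,3)-CEN[0])*1000
m=(abs(B[:,1])<30)&(abs(B[:,0]+12)<14)&(B[:,2]<225)&(B[:,2]>130);print("lid under",B[m][:,2].max())
E
```

```text
t 24.6 tcp [ 0.6098 -0.1849  0.3251] F [-0.8  0.4  0.7] gap -0.002
tool shift cm [-0.16  0.    9.01]
wz needed 0.0014026589781828136 tilt [-8.47448078e-04  3.56495222e-05 -9.99999640e-01]
tab [ 0.53863598 -0.04008336  0.21274603] 22 [ 0.54283194 -0.04183243  0.21652947]
bar [ 0.57729902 -0.18113777  0.255     ] 24 [ 0.58303552 -0.18136915  0.25980987]
knob [0.6871547  0.15661607 0.142     ] 29 [0.69216802 0.15643542 0.14617503]
lid under 200.13408951985446
```

move_arm --series '[{"claw": 1,"x": 0,"y": 0,"z": 3.5,"wx": 0,"wy": 0,"wz": 0},{"claw": 1,"x": 0,"y": 0,"z": 3.5,"wx": 0,"wy": 0,"wz": 0},{"claw": 1,"x": 0,"y": 0,"z": 2,"wx": 0,"wy": 0,"wz": 0},{"claw": 1,"x": 0,"y": 0,"z": 0,"wx": 0,"wy": 0,"wz": 0},{"claw": 1,"x": -1.2,"y": 0,"z": 0,"wx": 0,"wy": 0,"wz": 0},{"claw": 1,"x": -1.2,"y": 0,"z": 0,"wx": 0,"wy": 0,"wz": 0},{"claw": 1,"x": -1.2,"y": 0,"z": 0,"wx": 0,"wy": 0,"wz": 0},{"claw": 1,"x": -1.2,"y": 0,"z": 0,"wx": 0,"wy": 0,"wz": 0},{"claw": 1,"x": -1.2,"y": 0,"z": 0,"wx": 0,"wy": 0,"wz": 0},{"claw": 1,"x": 0,"y": 0,"z": 0,"wx": 0,"wy": 0,"wz": 0}]'

```text
time: 25.9
eef_pos: [0.5482, -0.1782, 0.2361]
tool_rot: [-0.0, 0.998, -0.059, -0.0]
wrist_force: [3.1, -0.4, 2.7]
finger_gap: -0.003
gripper_force: 1.9
```

move_arm --series '[{"claw": 1,"x": -1.2,"y": 0,"z": 0,"wx": 0,"wy": 0,"wz": 0},{"claw": 1,"x": -1,"y": 0,"z": 0,"wx": 0,"wy": 0,"wz": 0},{"claw": 1,"x": -1,"y": 0,"z": 0,"wx": 0,"wy": 0,"wz": 0},{"claw": 1,"x": -0.8,"y": 0,"z": 0,"wx": 0,"wy": 0,"wz": 0},{"claw": 1,"x": 0,"y": 0,"z": 0,"wx": 0,"wy": 0,"wz": 0},{"claw": 1,"x": 0,"y": 0,"z": 0,"wx": 0,"wy": 0,"wz": 0}]'

```text
time: 26.65
eef_pos: [0.5105, -0.1736, 0.236]
tool_rot: [0.0, 0.998, -0.059, 0.001]
wrist_force: [6.7, -0.9, 1.1]
finger_gap: 0.002
gripper_force: 3.0
```

```bash
python3 ang.py
```

```text
t 26.65 tcp [ 0.5105 -0.1736  0.236 ] F [ 6.7 -0.9  1.1] gap 0.002
tool shift cm [-3.78 -0.04  1.09]
984 [-4.10000e-01  2.00000e-02  9.12000e-01 -1.01303e+02  3.70000e-01
  1.96726e+02] brake 0.86282814
bar 419 [-1.22188841e+02 -9.25936389e-03  2.73264852e+02] [[-139.75363438   -2.11439897  262.79921757]
 [-110.36089797    2.10997939  284.83008308]]
30 [-2.99000e-01  8.50000e-02  9.50000e-01 -1.02131e+02  1.05500e+00
  1.99525e+02] brake 0.7448418
bar 22 [-124.74417048    6.81358394  258.66116578] [[-139.5080261    -2.58877414  240.9628369 ]
 [-111.11327271   14.45362311  284.59579597]]
```

The lever follows with 6.7 N. I'll continue to the stop, which should show as a jump in force.

move_arm --series '[{"claw": 1,"x": -0.5,"y": 0,"z": 0,"wx": 0,"wy": 0,"wz": 0},{"claw": 1,"x": -0.5,"y": 0,"z": 0,"wx": 0,"wy": 0,"wz": 0},{"claw": 1,"x": 0,"y": 0,"z": 0,"wx": 0,"wy": 0,"wz": 0}]'

```text
time: 27.12
eef_pos: [0.5005, -0.1723, 0.2359]
tool_rot: [0.0, 0.998, -0.059, 0.001]
wrist_force: [5.6, -0.8, 0.5]
finger_gap: -0.001
gripper_force: 3.1
```

move_arm --series '[{"claw": 1,"x": -0.4,"y": 0,"z": 0,"wx": 0,"wy": 0,"wz": 0},{"claw": 1,"x": 0,"y": 0,"z": 0,"wx": 0,"wy": 0,"wz": 0},{"claw": 1,"x": 0,"y": 0,"z": 0,"wx": 0,"wy": 0,"wz": 0}]'

```text
time: 27.5
eef_pos: [0.4969, -0.1719, 0.2362]
tool_rot: [0.0, 0.998, -0.059, 0.001]
wrist_force: [6.3, -0.5, 1.3]
finger_gap: -0.001
gripper_force: 2.9
```

```bash
python3 ang.py
```

```text
t 27.5 tcp [ 0.4969 -0.1719  0.2362] F [ 6.3 -0.5  1.3] gap -0.001
tool shift cm [-2.41 -0.03  1.11]
1313 [-5.25000e-01  4.00000e-03  8.51000e-01 -1.08904e+02  4.42000e-01
  1.98867e+02] brake 0.9931445
bar 3197 [-1.15626074e+02  3.63529701e-03  2.67520274e+02] [[-133.09851438  -12.87730691  244.77491829]
 [-110.34443316   12.88935781  284.75949312]]
34 [-6.07000e-01 -1.70000e-02  7.95000e-01 -1.08091e+02  1.05100e+00
  1.99305e+02] brake 1.0922118
bar 45 [-124.73743697    4.32705691  255.77025774] [[-150.60849315  -10.56167412  237.01848481]
 [-110.48134005   13.51099325  280.11702585]]
```

move_arm --series '[{"claw": 1,"x": -0.4,"y": 0,"z": 0,"wx": 0,"wy": 0,"wz": 0},{"claw": 1,"x": 0,"y": 0,"z": 0,"wx": 0,"wy": 0,"wz": 0},{"claw": 1,"x": 0,"y": 0,"z": 0,"wx": 0,"wy": 0,"wz": 0}]'

```text
time: 27.98
eef_pos: [0.4952, -0.1718, 0.2371]
tool_rot: [0.001, 0.998, -0.058, 0.004]
wrist_force: [11.5, -1.9, 1.2]
finger_gap: -0.003
gripper_force: 4.7
```

move_arm --series '[{"claw": 1,"x": -0.4,"y": 0,"z": 0,"wx": 0,"wy": 0,"wz": 0},{"claw": 1,"x": 0,"y": 0,"z": 0,"wx": 0,"wy": 0,"wz": 0},{"claw": 1,"x": 0,"y": 0,"z": 0,"wx": 0,"wy": 0,"wz": 0}]'

```text
time: 28.35
eef_pos: [0.4937, -0.1717, 0.2384]
tool_rot: [0.001, 0.998, -0.058, 0.006]
wrist_force: [14.5, -1.9, 3.1]
finger_gap: -0.0
gripper_force: 7.1
```

The force has risen to 14.5 N with little further motion, so the lever is at its stop. I'll hold there, do a final check and hand in.

move_arm --series '[{"claw": 1,"x": 0,"y": 0,"z": 0,"wx": 0,"wy": 0,"wz": 0},{"claw": 1,"x": 0,"y": 0,"z": 0,"wx": 0,"wy": 0,"wz": 0},{"claw": 1,"x": 0,"y": 0,"z": 0,"wx": 0,"wy": 0,"wz": 0},{"claw": 1,"x": 0,"y": 0,"z": 0,"wx": 0,"wy": 0,"wz": 0}]'

```text
time: 28.85
eef_pos: [0.4937, -0.1717, 0.2384]
tool_rot: [0.001, 0.998, -0.058, 0.006]
wrist_force: [14.9, -1.5, 2.2]
finger_gap: -0.002
gripper_force: 7.1
```

```bash
python3 ang.py; python3 chk.py | grep -E "tab|knob|^t "
```

```text
t 28.85 tcp [ 0.4937 -0.1717  0.2384] F [14.9 -1.5  2.2] gap -0.002
tool shift cm [-2.1  -0.05  1.31]
1382 [-5.32000e-01  1.00000e-03  8.46000e-01 -1.10621e+02  2.28000e-01
  2.00747e+02] brake 1.0014876
bar 2743 [-1.18810320e+02 -6.93095210e-02  2.67362848e+02] [[-135.01709458  -12.93375315  246.61858172]
 [-114.34895935   12.72269359  284.48017572]]
34 [-5.92000e-01 -2.30000e-02  8.05000e-01 -1.07961e+02  6.19000e-01
  1.98767e+02] brake 1.074274
bar 49 [-125.8891104     4.33773713  258.00741005] [[-150.266365     -6.5575931   238.70216372]
 [-111.54894995   14.69111335  283.41749204]]
t 28.95 tcp [ 0.4937 -0.1717  0.2384] F [14.5 -1.5  2. ] gap -0.001
tab [ 0.539 -0.04   0.213] 1670 [ 0.54055968 -0.04617186  0.2192138 ]
tab [ 0.539 -0.04   0.213] 24 [ 0.54415258 -0.04197118  0.21669348]
knob [0.687 0.157 0.142] 0 0
knob [0.687 0.157 0.142] 27 [0.69242746 0.15653378 0.14774217]
```

```bash
python3 -c "
from station import bot
print(bot.hand_in())"
```

```text
the job is handed in; nothing more can be done
None
```

I handed the job in with the brake lever held at its stop at about 1.0 rad and roughly 14 N, after the test button dropped the trip lever. The trip lever is back up and the catch is open; two attempts to grip the brake bar slipped, so the shut fingers hold it from behind, and no verdict came back from the hand-in.

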